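# Set the stirrer running at speed 5

## Task

Start the magnetic stirrer under the tub of pigment: press its rocker switch on, then gently push the speed dial (the right-hand of the two pointer knobs, seen from the robot) round clockwise with a fingertip through its clicks until the pointer stands at mark 5, without running past it. Leave the heat dial at off, because the tub is plastic, and leave everything else on the bench where it stands.

Things in the scene. Friction and masses are not known exactly. Their poses are not given: they have to be found in the camera images.
- stirrer: White hotplate stirrer, fixed, 310 mm deep (x), 270 wide (y). Origin: centre of its underside on the bench; x points away from the user. Its front 120 mm (x -155 to -35) is a grey control deck sloping up 15 degrees away from the user, 45 mm high at the front edge, 77 at the rear; behind it a white plate, 88 high. On the deck, left to right: rocker, heat dial, speed dial.
- speed_dial (a joint): Speed dial angle, rad, growing clockwise seen from above. 0 = off mark; a click is 0.5236 rad (30 degrees); marks 0 to 8; mark 5 = 2.618. A sprung detent holds it at each mark: about 0.1 N m to leave, less towards half way, past which it snaps to the next mark by itself. Starts at one of marks 0 to 3. Marks on the deck: an open ring for off, then eight white bars clockwise.
- speed_axis (a point): Point on the speed dial's axis at the top of its bar, 28.5 mm above the deck along z. Frame fixed to the deck: z up, square to the deck; x up the slope, away from the user; y left. At joint 0 the nose points 120 degrees counter-clockwise of x (left and towards the user), at mark 4 along x, at mark 5 30 degrees clockwise of x.
- speed_nose (a point): Tip of the speed dial's nose, 34 mm from the axis, 18 mm above the deck; turns with it. The dial: black pointer knob, round skirt 43 mm across, 8.5 high; on it a bar 8 to 28 mm above the deck, 17 wide round the axis, tail 17 mm from the axis; the nose tapers from about 17 wide to 12 at the tip, a white line on top.
- heat_dial (a joint): Angle of the heat dial, rad, a knob of the same shape 96 mm to the left of the speed dial; 0 = off, where it stands and must stay. Plain friction, 0.05 N m, no clicks.
- heat_axis (a point): Point on the heat dial's axis, 28.5 mm above the deck, same frame directions as speed_axis.
- rocker (a joint): Black mains rocker switch, 30 mm long up the slope and 22 mm wide, at the left of the deck in a bezel 3 mm high. 0 = off (near half down, far half standing proud), 0.36 rad = on (far half down). Snaps over centre at about half way; pressing the far half near its end takes about 4 N and 5 mm.
- rocker_pivot (a point): The rocker's pivot, mid length and width, 3 mm above the deck; frame directions as speed_axis. Off, the far half's top rises from about 9 mm above the deck at the middle to about 14 mm at its far end, 13 mm up the slope from here; on, the far half lies level, 9 mm above the deck.
- plate_centre (a point): Centre of the top plate's surface, 88 mm above the bench.
- tub: Lidded plastic tub of pigment, 112 mm across and 56 high, loose on the plate near its centre, 420 g. Origin: centre of its underside. Leave it.
- jar: Small jar with black cap, 52 mm across, 66 high, on the bench to the right of the deck. Origin: centre of its underside.
- mug: White mug, 82 mm across, 95 high, on the bench to the left of the stirrer. Origin: centre of its underside.
- palette_knife: Palette knife with wooden handle, about 220 mm long, lying flat in front of the stirrer. Origin: underside, middle.
- marker: Yellow marker pen, 127 mm long, 14 mm thick, lying in front of the stirrer. Origin: underside, middle.
- tub_small: Small lidded tub, 80 mm across, 50 high, on the bench to the right of the stirrer, behind the jar. Origin: centre of its underside.

How it is judged:
By the outcome, as a careful person would: the job done as asked, in the order asked, and still so for the second after the job is handed in, with the robot touching nothing.
It also fails if it takes over 61 s, if anything falls off the work surface, if the arm or the gripper's body presses on something with over 40 N, if the wrist force passes 120 N, or if a joint passes its speed limit or range.

## Robot

A 7-joint arm with a two-finger parallel gripper is mounted at the origin on the work surface. World frame = base frame: x ahead of the robot, y to its left, z up, the work surface at z = 0. Lengths are in m, angles in rad, forces in N, time in s.
With the tool pointing down it reaches from about 0.4 to 0.9 m from the base axis. Payload 5.6 kg.
Tool frame: the origin (TCP) lies at the very end of the fingers, on their centre line; the grasp point (between the pads) lies 19 mm behind it; z points along the fingers, y is the line along which they close (so a half turn about z gives the same grasp; the last joint's range is limited). The gripper opens to 92 mm and grips with 3 to 60 N. Pads are 20 mm wide; open, the fingers measure 128 mm over their backs; the gripper's body (75 mm by 189 mm) begins 69 mm behind the grasp point.
Start: joints at [1.101, 0.468, -0.012, 1.603, 0.006, 1.071, -0.056], TCP at [0.269, -0.592, 0.215] pointing down, gripper open.
Joint ranges: [-2.53, 2.53], [-0.31, 2.02], [-1.57, 1.55], [0.28, 2.44], [-1.29, 4.43], [0.15, 1.84], [-2.92, 2.92]. Speed limits (rad/s): [2.57, 2.57, 3.14, 3.14, 3.14, 3.14, 3.14].

## Interface

Orientations are given as a unit quaternion [x, y, z, w].
In Python, from bench import telemetry, cams, ticket, search_frame, regions_of gives the robot as it stands. The module is installed in compiled form; this text tells all that it offers.
- The arm moves only by the tool arm_command, never from a script. Its arguments are lists of equal length, an entry for each row: "slide": the shift along the tool's x, y, z in units of 25 mm (1.0 is 25 mm), a list of three; "roll": the turn about the tool's z in units of 5 degrees (1.0 is 5 degrees). In form: {"slide": [[dx, dy, dz], ...], "roll": [roll, ...]}. A call has 1 to 8 rows; each row shifts and turns the commanded pose from where the row before left it, along the tool's axes as they then stand; what a row does not reach is not made up. A row lasts 1/12 s, in which the tool goes at most 41.7 mm and 7.16 degrees, less where a joint would pass 70% of its speed; a pose out of reach is approached as far as the arm can. A call is refused whole if a number of a shift passes 1 or a number of a turn 1, either way. A call with a gripper value outside its range is refused whole. "gripper" is the finger opening in mm, from 0 to 91.9, set as the call begins (left out, the last holds). The fingers move at their own pace and stop on an object; "force" is the grip in N (left out, the last holds). Time passes only in rows, so rows that do not move let the fingers close. It gives the time, the measured TCP pose, the force and the opening at its end, in the units of the state.
- telemetry.sense(): the state, without advancing time (a new reading comes with each control period).
- cams.read_camera(name): name is "scene" or "top"; returns (picture, depth): 384x512x3 uint8, blue, green, red; 384x512 float32, m along the optical axis (not along the pixel's ray), 0 where there is no reading.
- cams.camera_model(name): a dict with "K" (3x3 intrinsics, pixels), "k1" (the pictures are not rectified: a ray, as slopes to the right and down, at radius r is drawn at 1 + k1 r^2 times it, then the intrinsics apply), "extrinsics" (4x4, takes a point from camera to world coordinates). Camera axes: x right, y down, z forward; pixel columns grow to the right and rows downward; lengths in m; the calibration is good to about 2 mm. A picture is of the moment at which its call begins. camera_model takes no time and is no camera call.
- ticket.finish_job(): hands the job in, once; it reports no verdict.
Trained networks look in the newest picture that a camera, given by its name, has taken for a name from the list of things; names that differ only in an ending like _2 or _b are one class to them, and where a whole thing is asked for, a point or a joint stands for the part that bears it (a point fixed in the world has none). Each returns a list of dicts, best first, with "conf" (0 to 1); they miss things now and then, are a little off and sometimes report something else, mostly with a low value. They report only what shows in the picture. A call takes as long as a camera call.
- search_frame(camera, label): "location" ([column, row] in pixels, amid what is visible of it).
- regions_of(camera, label): "mask" (384x512 bool, what is visible of it) and "location" ([column, row] in pixels, amid what is visible of it).
The state is a dict: "time_s": time; "joints": joint angles; "qvel": joint speeds; "effort": joint torques, N m; "position": TCP position; "tool_rot": TCP orientation; "contact_force": force on the tool from outside, world axes, zero at the start; "wrist_torque": the same for the moment, N m; "gripper_width": finger opening in m.
Only numpy, scipy, OpenCV 4.12 (cv2) and the standard library are available. Lean on these libraries where they do the work, as an engineer would, in place of code of your own. Each camera call takes 0.05 s, during which the arm holds its last target. There are 200 camera calls.

## Working session

There is one attempt and no reset: what is moved stays moved. The work goes in short steps, Python scripts to look and compute and a tool call to move; the robot and the scene stay as the last step left them, time stands still between calls to the robot, and variables do not carry over. Pictures are saved under pics/ and viewed, on a budget of 10 in all, crops included, one or two more only if the job needs it, and the job is handed in when it is done.

Besides the shell and the picture viewer there is one more tool, called after ">>>" by a JSON object that holds its "name" and its "arguments", one argument or row to a line. arm_command: Moves the arm, as the interface text tells. Its arguments: {"type":"object","properties":{"slide":{"type":"array","items":{"type":"array","items":{"type":"number"}}},"roll":{"type":"array","items":{"type":"number"}},"gripper":{"type":"number"},"force":{"type":"number"}},"required":["slide","roll"]}

```bash
mkdir -p pics
cat > h.py <<'E'
import numpy as np, cv2
from bench import telemetry, cams, ticket, search_frame, regions_of
from scipy.spatial.transform import Rotation as R
def ray(cam,px):
    m=cams.camera_model(cam);K=np.array(m["K"]);k=m["k1"]
    d=np.array([(px[0]-K[0,2])/K[0,0],(px[1]-K[1,2])/K[1,1]]);u=d.copy()
    for _ in range(20): u=d/(1+k*(u@u))
    return np.array([u[0],u[1],1.]),np.array(m["extrinsics"])
def p3(cam,px,z):
    r,E=ray(cam,px); return E[:3,:3]@(r*z)+E[:3,3]
def onplane(cam,px,p0,n):
    r,E=ray(cam,px); d=E[:3,:3]@r;o=E[:3,3]
    return o+d*(((p0-o)@n)/(d@n))
def proj(cam,P):
    m=cams.camera_model(cam);E=np.linalg.inv(np.array(m["extrinsics"]));K=np.array(m["K"])
    c=E[:3,:3]@np.array(P)+E[:3,3];u=c[:2]/c[2];u=u*(1+m["k1"]*(u@u))
    return np.array([K[0,0]*u[0]+K[0,2],K[1,1]*u[1]+K[1,2]])
def cloud(cam,depth):
    m=cams.camera_model(cam);K=np.array(m["K"]);k=m["k1"];E=np.array(m["extrinsics"])
    v,u=np.mgrid[:384,:512];d=np.stack([(u-K[0,2])/K[0,0],(v-K[1,2])/K[1,1]],-1);q=d.copy()
    for _ in range(20): q=d/(1+k*(q**2).sum(-1,keepdims=True))
    P=np.concatenate([q,np.ones((384,512,1))],-1)*depth[...,None]
    return P@E[:3,:3].T+E[:3,3]
E
cat > a.py <<'E'
from h import *
s=telemetry.sense();print(s)
for c in("top","scene"):
    im,d=cams.read_camera(c);cv2.imwrite(f"pics/{c}0.png",im);np.save(f"{c}0.npy",d)
    m=cams.camera_model(c);print(c,np.round(m["extrinsics"],3).tolist(),np.round(m["K"],1).tolist(),m["k1"])
    P=cloud(c,d)
    for l in("stirrer","speed_dial","heat_dial","rocker","tub","jar","mug","palette_knife","marker","tub_small"):
        for r in regions_of(c,l)[:2]:
            mk=r["mask"]&(d>0)
            print(c,l,round(r["conf"],2),np.round(r["location"]),mk.sum(),np.round(np.median(P[mk],0),3) if mk.any() else "")
E
python3 a.py
```

```text
{'time_s': 0.0, 'joints': array([ 1.10098592,  0.46835893, -0.01158714,  1.60360963,  0.00595562,
        1.0714223 , -0.05627204]), 'qvel': array([-0.00211504,  0.00030058,  0.00082368,  0.00135641,  0.00184222,
        0.00149959,  0.00066705]), 'effort': array([-8.72990986e-04, -5.20579004e+01, -1.29678729e-02, -2.43758404e+01,
       -5.66706725e-02,  1.72611274e-02,  1.63143131e-04]), 'position': array([ 0.26877643, -0.59118421,  0.21365797]), 'tool_rot': array([ 9.77322574e-01,  2.11754122e-01, -2.31386565e-04, -8.50948676e-04]), 'contact_force': array([-0.34702327, -0.62935291, -0.63714436]), 'wrist_torque': array([-0.01241965,  0.00478559,  0.0080277 ]), 'gripper_width': 0.09202355626978811}
top [[0.056, -0.978, 0.201, 0.394], [-0.998, -0.054, 0.016, 0.045], [-0.005, -0.202, -0.979, 1.035], [0.0, 0.0, 0.0, 1.0]] [[424.2, 0.0, 257.8], [0.0, 424.2, 195.3], [0.0, 0.0, 1.0]] -0.0318609487233
top stirrer 0.61 [250. 194.] 13257 [0.588 0.076 0.079]
top speed_dial 0.69 [281. 221.] 310 [0.534 0.01  0.084]
top speed_dial 0.26 [251. 226.] 5306 [0.523 0.074 0.066]
top heat_dial 0.73 [240
[... 829 characters left out ...]
ed_dial 0.52 [249. 191.] 227 [0.541 0.009 0.079]
scene heat_dial 0.45 [282. 190.] 213 [0.515 0.102 0.078]
scene rocker 0.48 [308. 189.] 29 [0.506 0.166 0.073]
scene tub 0.88 [278. 218.] 1648 [0.693 0.127 0.141]
scene tub 0.6 [250. 187.] 191 [0.541 0.011 0.082]
scene jar 0.55 [198. 197.] 391 [ 0.573 -0.127  0.044]
scene jar 0.31 [284. 189.] 211 [0.514 0.102 0.08 ]
scene mug 0.74 [312. 179.] 90 [0.38  0.162 0.012]
scene mug 0.68 [362. 232.] 1418 [0.623 0.329 0.06 ]
scene palette_knife 0.73 [255. 179.] 543 [ 0.416 -0.01   0.006]
scene marker 0.49 [282. 218.] 1605 [0.694 0.127 0.141]
scene marker 0.48 [308. 176.] 170 [0.38  0.15  0.012]
scene tub_small 0.69 [191. 234.] 777 [ 0.708 -0.107  0.047]
```

```bash
cat > b.py <<'E'
from h import *
from scipy.optimize import minimize
d=np.load("top0.npy");im=cv2.imread("pics/top0.png");P=cloud("top",d)
# deck plane
r=[q for q in regions_of("top","speed_dial")]
box=np.zeros((384,512),bool);box[195:262,190:310]=True
Q=P[box&(d>0)];hs=(Q[:,2]>.04)&(Q[:,2]<.085);Q=Q[hs]
best=0;rng=np.random.default_rng(0)
for _ in range(800):
    a=Q[rng.choice(len(Q),3,False)];n=np.cross(a[1]-a[0],a[2]-a[0]);l=np.linalg.norm(n)
    if l<1e-6: continue
    n/=l;n*=np.sign(n[2])
    if not .94<n[2]<.99: continue
    i=abs((Q-a[0])@n)<.0025
    if i.sum()>best: best=i.sum();I=i
c=Q[I].mean(0);n=np.linalg.svd(Q[I]-c)[2][2];n*=np.sign(n[2])
print("plane",best,len(Q),c,n,"tilt",np.degrees(np.arccos(n[2])),"yaw",np.degrees(np.arctan2(-n[1],-n[0])))
h=(P-c)@n
# plate edge yaw: white plate points z~.088
W=(abs(P[...,2]-.088)<.006)&(d>0);W[:,:150]=0;W[:,330:]=0
for nm,M in(("plate",W),("stirrer",W|((abs(h)<.004)&box))):
    m8=cv2.morphologyEx(M.astype(np.uint8),cv2.MORPH_OPEN,np.ones((3,3)))
    rc=cv2.minAreaRect(P[m8>0][:,:2].astype(np.float32));print(nm,rc)
# dials
for x0,l in((281,"speed"),(240,"heat")):
    M=(h>.018)&(h<.034)&box&(abs(np.mgrid[:384,:512][1]-x0)<22)
    print(l,M.sum(),P[M].mean(0),np.median(h[M]),np.percentile(h[M],90))
cv2.imwrite("pics/crop0.png",cv2.resize(im[190:265,190:315],None,fx=6.4,fy=6.4,interpolation=cv2.INTER_CUBIC))
cv2.imwrite("pics/scene0b.png",cv2.resize(cv2.imread("pics/scene0.png")[150:270,150:400],None,fx=3.2,fy=3.2,interpolation=cv2.INTER_CUBIC))
E
python3 b.py
```

```text
plane 4582 6084 [0.52437829 0.07567572 0.06248551] [-0.25533073 -0.05913065  0.96504393] tilt 15.194003490750708 yaw 13.038960203778625
plate ((0.7437209486961365, 0.12345603108406067), (0.5056949853897095, 0.20158851146697998), 12.912110328674316)
stirrer ((0.7274588942527771, 0.11973236501216888), (0.539872407913208, 0.27008312940597534), 13.147419929504395)
speed 160 [0.53209163 0.01349715 0.08925083] 0.02768492742291918 0.030074066244739097
heat 161 [0.50337455 0.1044571  0.08712121] 0.02775046697781268 0.02981653853325117
```

View pics/crop0.png

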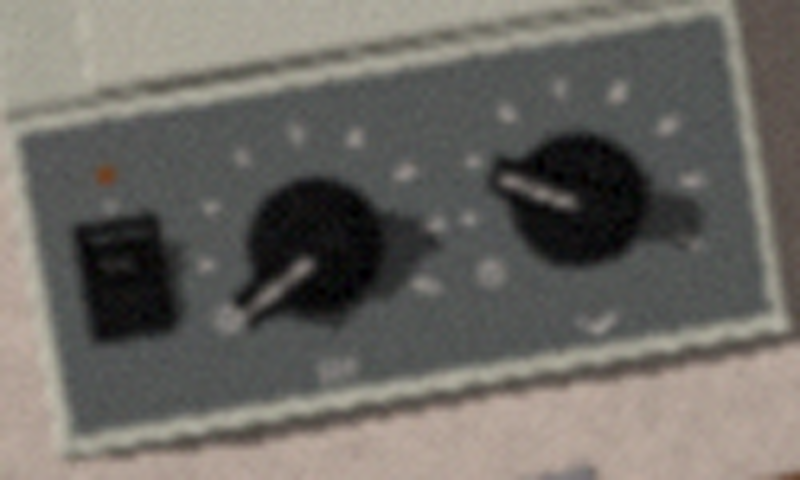

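View pics/top0.png

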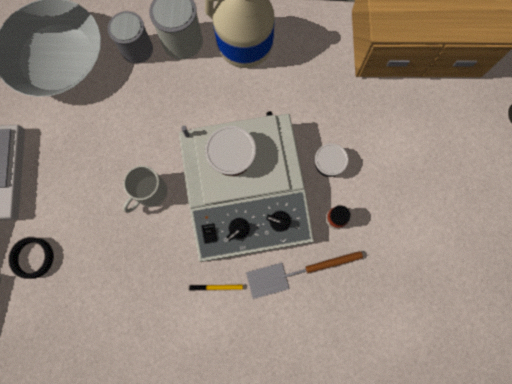

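The top crop shows the speed pointer tip at about (500,178) from its centre at (580,200), which is towards mark 2 at (472,160). The heat pointer is on its ring at (230,318). The rocker is centred near (126,278) with its far end upper. In the full picture the deck is clear and the tub stands at (230,150). Next I fit the mark circles on the deck plane.

```bash
cat > c.py <<'E'
from h import *
from scipy.optimize import least_squares
yaw=np.radians(13.0);t=np.radians(15);c0=np.array([0.52437829,0.07567572,0.06248551])
h=np.array([np.cos(yaw),np.sin(yaw),0]);X=h*np.cos(t)+np.array([0,0,np.sin(t)]);Y=np.array([-np.sin(yaw),np.cos(yaw),0]);Z=np.cross(X,Y)
full=lambda p:(np.array(p)+.5)/6.4-.5+190
W=lambda p,hh=0:onplane("top",full(p),c0+Z*hh,Z)
S=[(490,272),(468,218),(472,160),(505,112),(558,88),(618,92),(668,125),(692,180),(695,245)]
H=[(230,318),(205,265),(210,208),(243,157),(296,133),(355,137),(405,172),(436,224),(428,285)]
ax={}
for n,M in(("speed",S),("heat",H)):
    q=np.array([[(W(p)-c0)@X,(W(p)-c0)@Y] for p in M]);an=np.radians(120-30*np.arange(9))
    f=lambda v:(v[:2]+v[2]*np.stack([np.cos(an+v[3]),np.sin(an+v[3])],1)-q).ravel()
    s=least_squares(f,[0,0,.04,0]);ax[n]=c0+X*s.x[0]+Y*s.x[1]
    print(n,"deck pt",ax[n].round(4),"r",s.x[2],"yaw err deg",np.degrees(s.x[3]),"res mm",1e3*abs(s.fun).max())
d=ax["speed"]-ax["heat"];print("sep",np.linalg.norm(d),"upslope",d@X,"y",d@Y)
A=ax["speed"]
p0,p1=W((575,203),.028),W((502,178),.028)
print("nose deg",np.degrees(np.arctan2((p1-p0)@Y,(p1-p0)@X)))
for p,hh in(((126,278),.007),((116,220),.013),((136,335),.006),((86,285),.007),((167,270),.007)):
    w=W(p,hh);print("rocker",p,w.round(4),"rel speed X,Y",((w-A)@X).round(4),((w-A)@Y).round(4))
np.savez("frame.npz",A=A,X=X,Y=Y,Z=Z)
E
python3 c.py
```

```text
speed deck pt [0.5365 0.0057 0.0614] r 0.04196212704033377 yaw err deg 0.2357146572886443 res mm 2.305666439639826
heat deck pt [0.5149 0.0991 0.0614] r 0.041640880558263205 yaw err deg 0.7091593630486424 res mm 1.433888983309168
sep 0.09580096728605961 upslope 1.8246990347998915e-05 y -0.09580096554832841
nose deg 61.31569570118688
rocker (126, 278) [0.4985 0.1666 0.0685] rel speed X,Y 0.001 0.1653
rocker (116, 220) [0.5176 0.1703 0.0799] rel speed X,Y 0.0228 0.1646
rocker (136, 335) [0.479  0.1622 0.0621] rel speed X,Y -0.02 0.1654
rocker (86, 285) [0.4952 0.1807 0.0684] rel speed X,Y 0.001 0.1797
rocker (167, 270) [0.5022 0.1521 0.0685] rel speed X,Y 0.0014 0.1504
```

```bash
cat >> h.py <<'E'
F=np.load("frame.npz");A,X,Y,Z=F["A"],F["X"],F["Y"],F["Z"]
def deck(x,y,h): return A+X*x+Y*y+Z*h
def st():
    s=telemetry.sense();Rm=R.from_quat(s["tool_rot"]).as_matrix();p=s["position"];q=p-A
    print("t",round(s["time_s"],2),"pos",p.round(4),"phi",np.degrees(np.arctan2(Rm[1,0],Rm[0,0])).round(2),"tilt",np.degrees(np.arccos(-Rm[2,2])).round(2),"deckXYh mm",(1e3*np.array([q@X,q@Y,q@Z])).round(1),"F",s["contact_force"].round(1),"w",s["gripper_width"].round(4),"j7",s["joints"][6].round(2))
    return s,Rm
def go(target,Rm,p): return (Rm.T@(np.array(target)-p)/.025).round(2)
E
python3 - <<'E'
from h import *
s,Rm=st();T=deck(.014,.165,.035);print(T)
up=T.copy();up[2]=.19
print(go(up,Rm,s["position"]))
E
```

```text
Traceback (most recent call last):
  File "h.py", line 28, in st
    print("t",round(s["time_s"],2),"pos",p.round(4),"phi",np.degrees(np.arctan2(Rm[1,0],Rm[0,0])).round(2),"tilt",np.degrees(np.arccos(-Rm[2,2])).round(2),"deckXYh mm",(1e3*np.array([q@X,q@Y,q@Z])).round(1),"F",s["contact_force"].round(1),"w",s["gripper_width"].round(4),"j7",s["joints"][6].round(2))
                                                                                                                                                                                                                                                   ^^^^^^^^^^^^^^^^^^^^^^^^
AttributeError: 'float' object has no attribute 'round'
```

```bash
sed -i 's/s\["gripper_width"\].round(4)/round(s["gripper_width"],4)/' h.py
python3 - <<'E'
from h import *
s,Rm=st();T=deck(.014,.165,.035);print(T)
up=T.copy();up[2]=.19
print(go(up,Rm,s["position"]))
E
```

```text
t 1.15 pos [ 0.269  -0.5917  0.2146] phi 24.45 tilt 0.0 deckXYh mm [-341.9 -522.   250.2] F [ 0.2  0.3 -0.1] w 0.0918 j7 -0.06
[0.50370255 0.16751728 0.09885791]
[ 21.12 -23.76   0.98]
```

>>> {"name": "arm_command", "arguments": {
  "slide": [
    [0.8,-0.9,0],
    [0.8,-0.9,0],
    [0.8,-0.9,0],
    [0.8,-0.9,0],
    [0.8,-0.9,0],
    [0.8,-0.9,0],
    [0.8,-0.9,0],
    [0.8,-0.9,0]
  ],
  "roll": [0,0,0,0,0,0,0,0],
  "gripper": 0
}}

```text
time_s: 1.82
position: [0.3405, -0.3602, 0.2148]
tool_rot: [0.977, 0.212, 0.0, 0.0]
contact_force: [-0.0, -0.9, 0.4]
gripper_width: 0.0405
```

>>> {"name": "arm_command", "arguments": {
  "slide": [
    [0.8,-0.9,0],
    [0.8,-0.9,0],
    [0.8,-0.9,0],
    [0.8,-0.9,0],
    [0.8,-0.9,0],
    [0.8,-0.9,0],
    [0.8,-0.9,0],
    [0.8,-0.9,0]
  ],
  "roll": [0,0,0,0,0,0,0,0]
}}

```text
time_s: 2.48
position: [0.4116, -0.1302, 0.2149]
tool_rot: [0.977, 0.212, 0.0, 0.0]
contact_force: [0.5, -0.2, -0.1]
gripper_width: 0.0002
```

>>> {"name": "arm_command", "arguments": {
  "slide": [
    [0.8,-0.9,0],
    [0.8,-0.9,0],
    [0.8,-0.9,0],
    [0.8,-0.9,0],
    [0.8,-0.9,0],
    [0.8,-0.9,0],
    [0.8,-0.9,0],
    [0.8,-0.9,0]
  ],
  "roll": [0,0,0,0,0,0,0,0]
}}

```text
time_s: 3.15
position: [0.4829, 0.0999, 0.2148]
tool_rot: [0.977, 0.212, 0.0, 0.0]
contact_force: [0.7, -0.7, 0.8]
gripper_width: 0.0006
```

>>> {"name": "arm_command", "arguments": {
  "slide": [
    [0.8,-0.9,0],
    [0.5,-0.9,0],
    [0,0,0],
    [0,0,0],
    [0,0,0]
  ],
  "roll": [0,0,1,1,0.2]
}}

```text
time_s: 3.57
position: [0.4934, 0.1535, 0.2145]
tool_rot: [0.993, 0.116, -0.0, 0.0]
contact_force: [-0.0, -0.2, -0.9]
gripper_width: 0.0002
```

Run:
```python
from h import *
s,Rm=st();T=deck(.014,.165,.025);print(go(T,Rm,s["position"]))
```

```text
t 3.57 pos [0.4934 0.1535 0.2145] phi 13.35 tilt 0.0 deckXYh mm [ 31.2 153.6 150.1] F [-0.  -0.2 -0.9] w 0.0002 j7 -1.85
[ 0.63 -0.45  5.01]
```

>>> {"name": "arm_command", "arguments": {
  "slide": [
    [0.3,-0.2,0.7],
    [0.3,-0.25,0.9],
    [0,0,0.9],
    [0,0,0.9],
    [0,0,0.9],
    [0,0,0.6],
    [0,0,0],
    [0,0,0]
  ],
  "roll": [0,0,0,0,0,0,0,0]
}}

```text
time_s: 4.23
position: [0.5052, 0.167, 0.0918]
tool_rot: [0.993, 0.117, -0.001, 0.0]
contact_force: [0.2, 0.6, -0.1]
gripper_width: 0.0002
```

Run:
```python
from h import *
s,Rm=st();T=deck(.014,.165,.010);print(go(T,Rm,s["position"]))
im,d=cams.read_camera("top");cv2.imwrite("pics/t1.png",cv2.resize(im[180:270,180:320],None,fx=5.5,fy=5.5,interpolation=cv2.INTER_CUBIC))
```

```text
t 4.23 pos [0.5052 0.167  0.0918] phi 13.49 tilt 0.08 deckXYh mm [ 13.4 164.2  27.8] F [ 0.2  0.6 -0.1] w 0.0002 j7 -1.96
[ 0.21 -0.03  0.68]
```

View pics/t1.png

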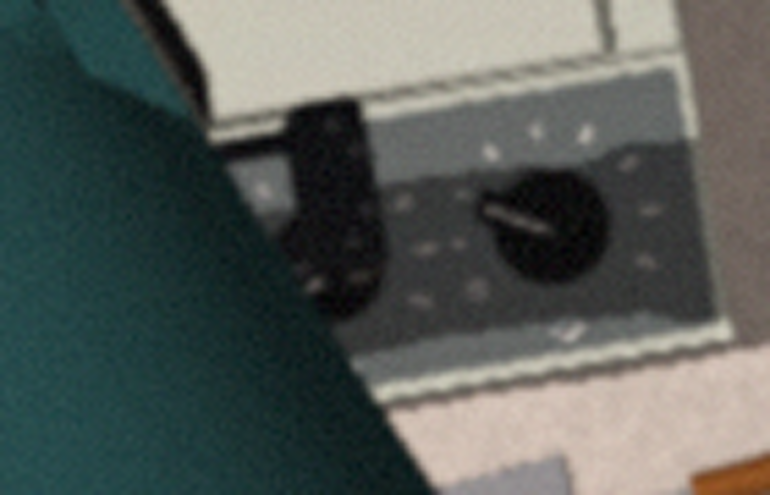

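The arm hides the rocker. The black finger column is near (340,180), and the speed dial is untouched at (550,225). I'll press in small steps and watch the force.

>>> {"name": "arm_command", "arguments": {
  "slide": [
    [0.1,0,0.2],
    [0.1,0,0.2],
    [0,0,0.05],
    [0,0,0]
  ],
  "roll": [0,0,0,0]
}}

```text
time_s: 4.62
position: [0.5104, 0.1684, 0.0807]
tool_rot: [0.993, 0.117, -0.0, 0.0]
contact_force: [-0.3, 0.2, 0.2]
gripper_width: 0.0
```

>>> {"name": "arm_command", "arguments": {
  "slide": [
    [0,0,0.06],
    [0,0,0.06],
    [0,0,0]
  ],
  "roll": [0,0,0]
}}

```text
time_s: 4.87
position: [0.5103, 0.1686, 0.0778]
tool_rot: [0.993, 0.117, 0.0, -0.0]
contact_force: [-0.3, -0.1, -0.1]
gripper_width: 0.0006
```

Run:
```python
from h import *
s,Rm=st();T=deck(.014,.165,.009);print(go(T,Rm,s["position"]))
```

```text
t 4.87 pos [0.5103 0.1686 0.0778] phi 13.46 tilt 0.01 deckXYh mm [ 15.  164.5  12.9] F [-0.3 -0.1 -0.1] w 0.0006 j7 -1.97
[ 0.   -0.02  0.16]
```

>>> {"name": "arm_command", "arguments": {
  "slide": [
    [0,0,0.05],
    [0,0,0]
  ],
  "roll": [0,0]
}}

```text
time_s: 5.03
position: [0.511, 0.1688, 0.077]
tool_rot: [0.993, 0.117, 0.001, -0.0]
contact_force: [-0.1, 0.2, 3.0]
gripper_width: 0.0002
```

>>> {"name": "arm_command", "arguments": {
  "slide": [
    [0,0,0.05],
    [0,0,0]
  ],
  "roll": [0,0]
}}

```text
time_s: 5.2
position: [0.5118, 0.169, 0.0761]
tool_rot: [0.993, 0.117, 0.002, -0.0]
contact_force: [1.8, -0.1, 3.8]
gripper_width: 0.0006
```

>>> {"name": "arm_command", "arguments": {
  "slide": [
    [0,0,0.05],
    [0,0,0]
  ],
  "roll": [0,0]
}}

```text
time_s: 5.37
position: [0.5108, 0.1687, 0.0743]
tool_rot: [0.993, 0.117, 0.0, -0.0]
contact_force: [-0.1, 0.3, 0.3]
gripper_width: 0.0006
```

>>> {"name": "arm_command", "arguments": {
  "slide": [
    [0,0,0.05],
    [0,0,0]
  ],
  "roll": [0,0]
}}

```text
time_s: 5.53
position: [0.5102, 0.1685, 0.0731]
tool_rot: [0.993, 0.117, -0.0, 0.0]
contact_force: [-0.7, -0.7, 7.2]
gripper_width: 0.0006
```

>>> {"name": "arm_command", "arguments": {
  "slide": [
    [0,0,0.05],
    [0,0,0]
  ],
  "roll": [0,0]
}}

```text
time_s: 5.7
position: [0.5103, 0.1685, 0.0728]
tool_rot: [0.993, 0.117, 0.0, 0.0]
contact_force: [-2.4, -0.8, 14.8]
gripper_width: 0.0004
```

Force peaked near 4 N, dropped to zero as it snapped, then met the hard stop. Lifting and moving to the speed dial.

>>> {"name": "arm_command", "arguments": {
  "slide": [
    [0,0,-0.5],
    [0,0,-1],
    [0,0,-1],
    [0,0,0],
    [0,0,0],
    [0,0,0],
    [0,0,0],
    [0,0,0]
  ],
  "roll": [0,0,0,-1,-1,-1,-1,-1]
}}

```text
time_s: 6.37
position: [0.5093, 0.1682, 0.1338]
tool_rot: [0.943, 0.331, -0.001, 0.0]
contact_force: [-0.2, 0.3, 0.4]
gripper_width: 0.0007
```

>>> {"name": "arm_command", "arguments": {
  "slide": [
    [0,0,0],
    [0,0,0],
    [0,0,0],
    [0,0,0],
    [0,0,0],
    [0,0,0],
    [0,0,0]
  ],
  "roll": [-1,-1,-1,-1,-1,-1,-1]
}}

```text
time_s: 6.95
position: [0.5093, 0.1682, 0.1337]
tool_rot: [0.8, 0.6, -0.001, -0.0]
contact_force: [0.2, 0.0, 0.2]
gripper_width: 0.0002
```

```bash
cat > m.py <<'E'
from h import *
s,Rm=st()
a=np.radians(60);r,b=.032,.036
u=np.array([np.cos(a),np.sin(a)]);t=np.array([-np.sin(a),np.cos(a)]);c=r*u+b*t
T=deck(c[0],c[1],.015);U=T.copy();U[2]=s["position"][2]
print("centre",c,"above",go(U,Rm,s["position"]),"then down",(s["position"][2]-T[2])/.025)
def look(n):
    im,d=cams.read_camera("scene");np.save(f"s{n}.npy",d)
    cv2.imwrite(f"pics/s{n}.png",cv2.resize(im[150:230,200:340],None,fx=5.5,fy=5.5,interpolation=cv2.INTER_CUBIC))
look(2)
E
python3 m.py
```

```text
t 6.95 pos [0.5093 0.1682 0.1337] phi 73.71 tilt 0.12 deckXYh mm [ 28.4 164.4  67.2] F [0.2 0.  0.2] w 0.0002 j7 -1.0
centre [-0.01517691  0.04571281] above [-4.7   1.32  0.  ] then down 2.4681482023713257
```

View pics/s2.png

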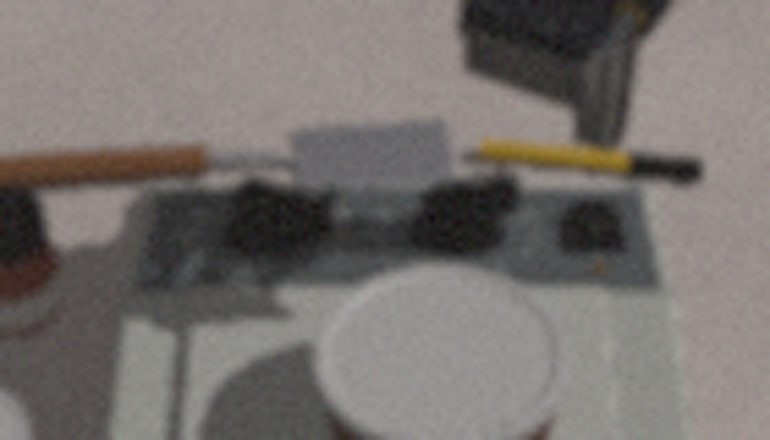

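The scene view shows the finger tip at (600,130) clear of the deck. The dials at (275,215) and (460,215) are undisturbed, and the rocker is at (590,225).

>>> {"name": "arm_command", "arguments": {
  "slide": [
    [-0.9,0.3,0],
    [-0.9,0.3,0],
    [-1,0.3,0],
    [-1,0.2,0],
    [-0.9,0.2,0],
    [0,0,0.8],
    [0,0,0.8],
    [0,0,0]
  ],
  "roll": [0,0,0,0,0,0,0,0]
}}

```text
time_s: 7.67
position: [0.505, 0.0453, 0.0911]
tool_rot: [0.802, 0.597, -0.003, -0.002]
contact_force: [-0.2, -0.5, -1.3]
gripper_width: 0.0007
```

```bash
cat > n.py <<'E'
from h import *
import sys
n=sys.argv[1]
s,Rm=st()
a=np.radians(60);r,b=.032,.036
u=np.array([np.cos(a),np.sin(a)]);t=np.array([-np.sin(a),np.cos(a)]);c=r*u+b*t
print("go start",go(deck(c[0],c[1],.015),Rm,s["position"]))
ims=[]
for cam in("top","scene"):
    im,d=cams.read_camera(cam);Pc=cloud(cam,d)-A;x,y,hh=Pc@X*1e3,Pc@Y*1e3,Pc@Z*1e3
    d0=np.load(f"{cam}0.npy");P0=cloud(cam,d0)-A;x0,y0,h0=P0@X*1e3,P0@Y*1e3,P0@Z*1e3
    for lo,hi in((-16,-9),(-9,-2),(2,9),(9,16)):
        f=lambda x,y,h,d:(lambda m:(m.sum(),np.median(h[m]).round(1)) if m.any() else None)((abs(y-165)<8)&(x>lo)&(x<hi)&(h<25)&(h>0)&(d>0))
        print(cam,lo,hi,"before",f(x0,y0,h0,d0),"now",f(x,y,hh,d))
    im=im[180:270,180:320] if cam=="top" else im[150:240,200:340]
    ims.append(cv2.resize(im,None,fx=4.2,fy=4.2,interpolation=cv2.INTER_CUBIC)[:295])
v=np.vstack(ims);cv2.imwrite(f"pics/n{n}.png",v[:600])
E
python3 n.py 3
```

```text
t 7.67 pos [0.505  0.0453 0.0911] phi 73.28 tilt 0.39 deckXYh mm [-13.3  45.6  34.3] F [-0.2 -0.5 -1.3] w 0.0007 j7 -0.82
go start [0.07 0.12 0.77]
top -16 -9 before (np.int64(21), np.float64(8.3)) now (np.int64(18), np.float64(11.8))
top -9 -2 before (np.int64(20), np.float64(9.2)) now (np.int64(23), np.float64(11.0))
top 2 9 before (np.int64(21), np.float64(11.7)) now (np.int64(19), np.float64(8.1))
top 9 16 before (np.int64(25), np.float64(11.2)) now (np.int64(25), np.float64(8.8))
scene -16 -9 before (np.int64(8), np.float64(9.5)) now (np.int64(9), np.float64(13.1))
scene -9 -2 before (np.int64(6), np.float64(10.1)) now (np.int64(10), np.float64(11.3))
scene 2 9 before (np.int64(1), np.float64(12.9)) now (np.int64(10), np.float64(9.7))
scene 9 16 before (np.int64(24), np.float64(8.2)) now (np.int64(16), np.float64(6.2))
```

View pics/n3.png

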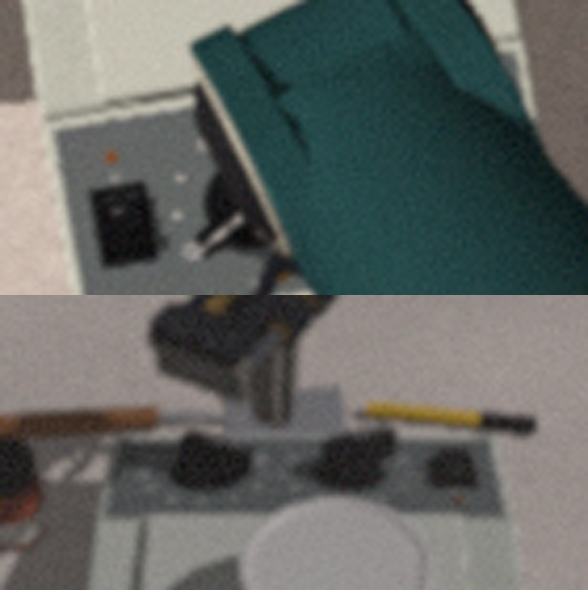

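The top image has the arm over the speed dial. The rocker at (125,225) now has its near half raised: near-half depth 8.3→11.8 mm, far-half 11.5→8.5 mm, so it is on. The scene image shows the finger tip at (270,415) between the dials. Descending now, then closing on the nose.

>>> {"name": "arm_command", "arguments": {
  "slide": [
    [0.05,0,0.4],
    [0,0,0.35],
    [0,0,0]
  ],
  "roll": [0,0,0]
}}

```text
time_s: 8.02
position: [0.5075, 0.048, 0.0742]
tool_rot: [0.801, 0.598, -0.001, -0.0]
contact_force: [-1.4, -0.3, -0.4]
gripper_width: 0.0004
```

>>> {"name": "arm_command", "arguments": {
  "slide": [
    [0,0.1,0],
    [0,0.1,0],
    [0,0.1,-0.02],
    [0,0,0]
  ],
  "roll": [0,0,0,0]
}}

```text
time_s: 8.35
position: [0.5165, 0.0456, 0.0763]
tool_rot: [0.802, 0.598, 0.001, 0.0]
contact_force: [0.2, 0.6, -0.9]
gripper_width: 0.0004
```

```bash
cat > q.py <<'E'
from h import *
s,Rm=st();p=s["position"];q=p-A;phi=np.arctan2(Rm[1,0],Rm[0,0])-np.radians(13.4)
u=np.array([np.cos(phi),np.sin(phi)]);t=np.array([-np.sin(phi),np.cos(phi)]);c=np.array([q@X,q@Y])
print("alpha",np.degrees(phi).round(1),"r",(c@u*1e3).round(1),"b",(c@t*1e3).round(1),"tool F",(Rm.T@s["contact_force"]).round(1))
E
python3 q.py
```

```text
t 8.35 pos [0.5165 0.0456 0.0763] phi 73.42 tilt 0.07 deckXYh mm [-6.3 43.3 17. ] F [ 0.2  0.6 -0.9] w 0.0004 j7 -0.83
alpha 60.0 r 34.4 b 27.1 tool F [0.6 0.1 0.9]
```

>>> {"name": "arm_command", "arguments": {
  "slide": [
    [0,0.06,0.02],
    [0,0,0.02],
    [0,0,0]
  ],
  "roll": [0,0,0]
}}

```text
time_s: 8.6
position: [0.517, 0.0452, 0.0748]
tool_rot: [0.802, 0.598, -0.0, 0.0]
contact_force: [0.2, 0.3, -0.2]
gripper_width: 0.0003
```

>>> {"name": "arm_command", "arguments": {
  "slide": [
    [0,0.06,0],
    [0,0,0]
  ],
  "roll": [0,0]
}}

```text
time_s: 8.77
position: [0.5186, 0.0447, 0.0748]
tool_rot: [0.802, 0.598, 0.0, 0.0]
contact_force: [-0.4, -0.3, -0.4]
gripper_width: 0.0003
```

>>> {"name": "arm_command", "arguments": {
  "slide": [
    [0,0.06,0],
    [0,0,0]
  ],
  "roll": [0,0]
}}

```text
time_s: 8.93
position: [0.5201, 0.0444, 0.0749]
tool_rot: [0.802, 0.598, 0.0, 0.0]
contact_force: [-0.5, -0.8, -0.5]
gripper_width: 0.001
```

```bash
python3 q.py
```

```text
t 8.93 pos [0.5201 0.0444 0.0749] phi 73.44 tilt 0.01 deckXYh mm [-3.5 41.3 14.8] F [-0.5 -0.8 -0.5] w 0.001 j7 -0.83
alpha 60.0 r 34.0 b 23.7 tool F [-1.  -0.2  0.5]
```

>>> {"name": "arm_command", "arguments": {
  "slide": [
    [0,0.06,-0.01],
    [0,0.06,-0.01],
    [0,0,0]
  ],
  "roll": [0,0,0]
}}

```text
time_s: 9.18
position: [0.5217, 0.0439, 0.075]
tool_rot: [0.801, 0.598, -0.001, -0.001]
contact_force: [-3.1, 1.0, 1.2]
gripper_width: 0.0007
```

>>> {"name": "arm_command", "arguments": {
  "slide": [
    [0,0.06,-0.01],
    [0,0,0]
  ],
  "roll": [0,0]
}}

```text
time_s: 9.35
position: [0.5242, 0.0435, 0.0756]
tool_rot: [0.801, 0.598, 0.0, -0.0]
contact_force: [-2.5, 1.9, 0.8]
gripper_width: 0.0006
```

>>> {"name": "arm_command", "arguments": {
  "slide": [
    [0,0.06,-0.01],
    [0,0,0]
  ],
  "roll": [0,0]
}}

```text
time_s: 9.52
position: [0.5266, 0.0428, 0.0761]
tool_rot: [0.801, 0.598, 0.001, 0.0]
contact_force: [-0.4, 0.6, 0.7]
gripper_width: 0.0003
```

```bash
python3 q.py
python3 - <<'E'
from h import *
im,d=cams.read_camera("scene");cv2.imwrite("pics/s4.png",cv2.resize(im[150:220,215:335],None,fx=6.5,fy=6.5,interpolation=cv2.INTER_CUBIC))
E
```

```text
t 9.52 pos [0.5266 0.0428 0.0761] phi 73.46 tilt 0.1 deckXYh mm [ 2.5 38.3 14.5] F [-0.4  0.6  0.7] w 0.0003 j7 -0.82
alpha 60.1 r 34.5 b 16.9 tool F [ 0.5 -0.6 -0.7]
```

View pics/s4.png

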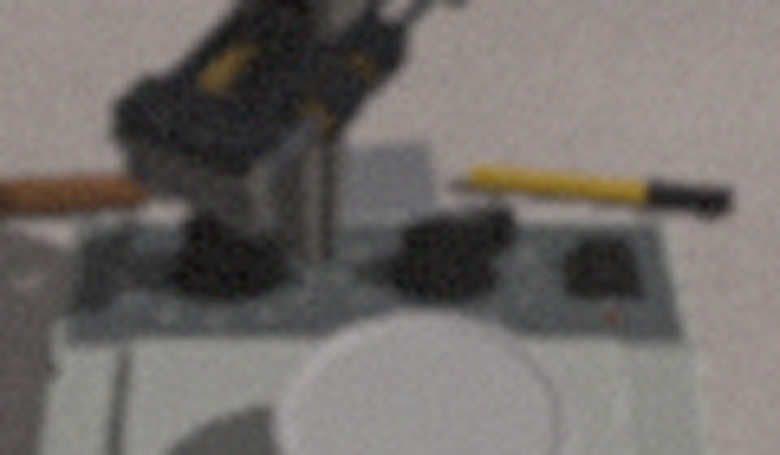

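Contact came at b≈22 mm, the force peaked at 3.3 N, then fell: one click, to mark 3. The picture shows the finger at (320,220) touching the left side of the dial at (235,260), with heat dial and rocker unmoved. Now I plan the arc rows.

```bash
cat > path.py <<'E'
from h import *
import sys
exec(open("q.py").read().split("\n",1)[1])
# args: alpha_end n r b
ae,n,r1,b1=float(sys.argv[1]),int(sys.argv[2]),float(sys.argv[3]),float(sys.argv[4])
a0=np.degrees(phi);r0,b0=c@u*1e3,c@t*1e3;cp,ca=p,np.radians(a0)
for i in range(1,n+1):
    f=i/n;a=np.radians(a0+(ae-a0)*f);r=r0+(r1-r0)*f;b=b0+(b1-b0)*f
    P=deck((r*np.cos(a)-b*np.sin(a))/1e3,(r*np.sin(a)+b*np.cos(a))/1e3,.0150)
    Rc=R.from_euler("z",ca+np.radians(13.4)).as_matrix()@np.diag([1,-1,-1])
    print(((Rc.T@(P-cp))/.025).round(2).tolist(),round(np.degrees(ca-a)/5,2));cp,ca=P,a
E
sed -i '1i s,Rm=st()' q.py; sed -i '2s/.*/from h import */' q.py
cat > q.py <<'E'
from h import *
s,Rm=st();p=s["position"];q=p-A;phi=np.arctan2(Rm[1,0],Rm[0,0])-np.radians(13.4)
u=np.array([np.cos(phi),np.sin(phi)]);t=np.array([-np.sin(phi),np.cos(phi)]);c=np.array([q@X,q@Y])
print("alpha",np.degrees(phi).round(1),"r",(c@u*1e3).round(1),"b",(c@t*1e3).round(1),"tool F",(Rm.T@s["contact_force"]).round(1))
E
python3 path.py 32 6 34 23
```

```text
t 9.57 pos [0.5266 0.0426 0.0761] phi 73.44 tilt 0.11 deckXYh mm [ 2.5 38.1 14.5] F [0.1 1.9 0.5] w 0.0004 j7 -0.82
alpha 60.0 r 34.3 b 16.8 tool F [ 1.8 -0.4 -0.5]
[0.05, 0.07, -0.04] 0.93
[0.05, 0.07, -0.02] 0.93
[0.06, 0.07, -0.02] 0.93
[0.06, 0.07, -0.02] 0.93
[0.06, 0.07, -0.03] 0.93
[0.07, 0.07, -0.03] 0.93
```

>>> {"name": "arm_command", "arguments": {
  "slide": [
    [0.05,0.07,-0.03],
    [0.05,0.07,-0.02],
    [0.06,0.07,-0.02],
    [0.06,0.07,-0.02],
    [0.06,0.07,-0.03],
    [0.07,0.07,-0.03],
    [0,0,0]
  ],
  "roll": [0.93,0.93,0.93,0.93,0.93,0.93,0]
}}

```text
time_s: 10.15
position: [0.5404, 0.0448, 0.0801]
tool_rot: [0.923, 0.386, 0.001, 0.001]
contact_force: [0.6, -0.6, -0.1]
gripper_width: 0.0004
```

```bash
python3 path.py 8 8 34 22
```

```text
t 10.15 pos [0.5404 0.0448 0.0801] phi 45.41 tilt 0.15 deckXYh mm [17.  37.2 14.7] F [ 0.6 -0.6 -0.1] w 0.0004 j7 -1.23
alpha 32.0 r 34.2 b 22.5 tool F [-0.1  0.9  0.1]
[0.04, 0.07, -0.03] 0.6
[0.04, 0.07, -0.02] 0.6
[0.04, 0.07, -0.02] 0.6
[0.04, 0.07, -0.02] 0.6
[0.04, 0.07, -0.02] 0.6
[0.04, 0.07, -0.02] 0.6
[0.04, 0.07, -0.02] 0.6
[0.04, 0.07, -0.01] 0.6
```

>>> {"name": "arm_command", "arguments": {
  "slide": [
    [0.04,0.07,-0.02],
    [0.04,0.07,-0.02],
    [0.04,0.07,-0.02],
    [0,0,0]
  ],
  "roll": [0.6,0.6,0.6,0]
}}

```text
time_s: 10.48
position: [0.5445, 0.0436, 0.0809]
tool_rot: [0.949, 0.314, -0.0, -0.0]
contact_force: [-1.6, 1.2, -1.1]
gripper_width: 0.0004
```

>>> {"name": "arm_command", "arguments": {
  "slide": [
    [0.04,0.07,-0.02],
    [0,0,0]
  ],
  "roll": [0.6,0]
}}

```text
time_s: 10.65
position: [0.5463, 0.0429, 0.0813]
tool_rot: [0.957, 0.289, -0.0, -0.0]
contact_force: [-1.1, 1.0, -0.8]
gripper_width: 0.0005
```

>>> {"name": "arm_command", "arguments": {
  "slide": [
    [0.04,0.07,-0.02],
    [0,0,0]
  ],
  "roll": [0.6,0]
}}

```text
time_s: 10.82
position: [0.5486, 0.0417, 0.0821]
tool_rot: [0.964, 0.264, 0.0, 0.0]
contact_force: [-1.0, 0.3, -0.0]
gripper_width: 0.0002
```

>>> {"name": "arm_command", "arguments": {
  "slide": [
    [0.04,0.07,-0.02],
    [0,0,0]
  ],
  "roll": [0.6,0]
}}

```text
time_s: 10.98
position: [0.5506, 0.0404, 0.0827]
tool_rot: [0.971, 0.239, 0.0, 0.0]
contact_force: [-0.0, 0.1, 0.3]
gripper_width: 0.0005
```

```bash
python3 path.py -10 8 34 22
```

```text
t 10.98 pos [0.5506 0.0404 0.0827] phi 27.65 tilt 0.07 deckXYh mm [26.4 30.6 15. ] F [-0.   0.1  0.3] w 0.0005 j7 -1.48
alpha 14.2 r 33.1 b 23.2 tool F [ 0.  -0.1 -0.3]
[0.05, 0.08, -0.02] 0.61
[0.05, 0.08, -0.02] 0.61
[0.05, 0.08, -0.02] 0.61
[0.05, 0.08, -0.01] 0.61
[0.05, 0.08, -0.01] 0.61
[0.05, 0.08, -0.01] 0.61
[0.05, 0.08, -0.01] 0.61
[0.05, 0.08, -0.01] 0.61
```

Run:
```python
from h import *
im,d=cams.read_camera("scene");cv2.imwrite("pics/s5.png",cv2.resize(cv2.convertScaleAbs(im[160:215,220:300],alpha=2.0),None,fx=9,fy=9,interpolation=cv2.INTER_CUBIC))
for k in range(9):
    a=np.radians(120-30*k);print(k,((proj("scene",deck(.034*np.cos(a),.034*np.sin(a),.025))-[220,160])*9).round(),end=" ")
print("axis",((proj("scene",deck(0,0,.0285))-[220,160])*9).round())
```

```text
0 [355. 197.] 1 [367. 221.] 2 [351. 246.] 3 [308. 265.] 4 [252. 271.] 5 [196. 264.] 6 [159. 246.] 7 [149. 221.] 8 [168. 197.] axis [258. 211.]
```

View pics/s5.png

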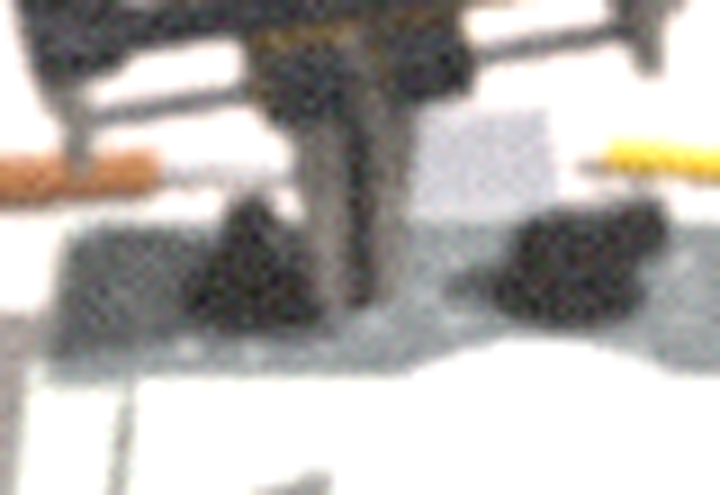

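```bash
cat > ang.py <<'E'
from h import *
def fit(cam,d,show=False):
    Q=(cloud(cam,d)-A)@np.stack([X,Y,Z],1)*1e3;m=(d>0)&(np.hypot(Q[...,0],Q[...,1])<48)&(Q[...,2]>-6)&(Q[...,2]<33)
    q=Q[m];out=[]
    for k in np.arange(0,9,.25):
        a=np.radians(120-30*k);x=q[:,0]*np.cos(a)+q[:,1]*np.sin(a);y=-q[:,0]*np.sin(a)+q[:,1]*np.cos(a)
        hw=np.where(x<17,8.5,8.5-2.5*(x-17)/17)
        h=np.where((x>-17)&(x<34)&(abs(y)<hw),28,np.where(np.hypot(x,y)<21.5,8.5,0))
        out.append((np.minimum(abs(q[:,2]-h),8).mean(),k))
    out.sort();return [(k,round(e,2)) for e,k in out[:5]],m.sum()
if __name__=="__main__":
    print("start",fit("scene",np.load("scene0.npy")),fit("top",np.load("top0.npy")))
    d=np.mean([cams.read_camera("scene")[1] for _ in range(4)],0);print("now",fit("scene",d))
    Q=(cloud("scene",d)-A)@np.stack([X,Y,Z],1)*1e3
    g=np.full((12,12),-99)
    for i in range(12):
        for j in range(12):
            m=(d>0)&(abs(Q[...,0]-(44-8*i))<4)&(abs(Q[...,1]-(44-8*j))<4)
            if m.any(): g[i,j]=np.median(Q[...,2][m])
    print(g)
E
python3 ang.py
```

```text
start ([(np.float64(1.75), np.float64(3.36)), (np.float64(2.0), np.float64(3.36)), (np.float64(2.25), np.float64(3.37)), (np.float64(1.5), np.float64(3.38)), (np.float64(1.25), np.float64(3.44))], np.int64(450)) ([(np.float64(2.0), np.float64(1.69)), (np.float64(1.75), np.float64(1.74)), (np.float64(2.25), np.float64(1.83)), (np.float64(1.5), np.float64(1.89)), (np.float64(2.5), np.float64(1.98))], np.int64(1329))
now ([(np.float64(3.5), np.float64(3.09)), (np.float64(3.25), np.float64(3.15)), (np.float64(3.75), np.float64(3.23)), (np.float64(3.0), np.float64(3.26)), (np.float64(8.75), np.float64(3.34))], np.int64(384))
[[ 60  51  47  36   1 128 109 119   1 461   1   0]
 [ 28  26  20  20  21   9   0   1   1 497   1   1]
 [  0   1   1   1  21  17   1   1   1   1   1   1]
 [  1   1   1   1   1  28   9   3   1   1   1   1]
 [  1   1   0   1   4  29  20   8   3   0   1   1]
 [  1   1 -99 -99 -99  29  28   9   8   1   1   1]
 [  0 -99 -99 -99 -99  28  29  20   9   1   0   1]
 [  0 -99 -99 -99 -99  28  28  18   8   1   1   1]
 [  1 -99 -99 -99 -99 -99  28 -99   0   1   0   1]
 [  1 -99 -99 -99 -99 -99 -99 -99   1   1   1   1]
 [  1 -99 -99 -99   1 -99 -99 -99   0   1   0   1]
 [  1 -99 -99 -99 -99   1 -99 -99   1   1   0   1]]
```

The picture shows the finger at (350,290) against the dial at (250,270). The depth map puts the bar at about 13°, which is mark 3.5: right at the tipping point. I'll push a little further.

>>> {"name": "arm_command", "arguments": {
  "slide": [
    [0.04,0.06,-0.01],
    [0,0,0]
  ],
  "roll": [0.5,0]
}}

```text
time_s: 11.4
position: [0.5519, 0.0398, 0.0829]
tool_rot: [0.976, 0.217, 0.0, 0.0]
contact_force: [-0.8, 0.2, 0.4]
gripper_width: 0.0007
```

>>> {"name": "arm_command", "arguments": {
  "slide": [
    [0.04,0.06,-0.01],
    [0,0,0],
    [0,0,0]
  ],
  "roll": [0.5,0,0]
}}

```text
time_s: 11.65
position: [0.5533, 0.0388, 0.0831]
tool_rot: [0.981, 0.196, 0.0, 0.0]
contact_force: [0.5, 0.2, -0.3]
gripper_width: 0.0003
```

```bash
python3 ang.py; python3 path.py -12 8 34 22
```

```text
start ([(np.float64(1.75), np.float64(3.36)), (np.float64(2.0), np.float64(3.36)), (np.float64(2.25), np.float64(3.37)), (np.float64(1.5), np.float64(3.38)), (np.float64(1.25), np.float64(3.44))], np.int64(450)) ([(np.float64(2.0), np.float64(1.69)), (np.float64(1.75), np.float64(1.74)), (np.float64(2.25), np.float64(1.83)), (np.float64(1.5), np.float64(1.89)), (np.float64(2.5), np.float64(1.98))], np.int64(1329))
now ([(np.float64(3.75), np.float64(2.87)), (np.float64(3.5), np.float64(2.91)), (np.float64(4.0), np.float64(3.02)), (np.float64(3.25), np.float64(3.06)), (np.float64(8.75), np.float64(3.11))], np.int64(379))
[[ 54  41  42  33  31   1 123 122 120 298 120   1]
 [  1  22  18  15  15  13   1   1   1 495   1   0]
 [  1   1   1   1  19  15  15   1   1   1   1   1]
 [  1   1   1   1   1  28   9   1   1   1   1   1]
 [  1   0 -99 -99   4  29  21   9   2   1   0   1]
 [  1   2 -99 -99   9  28  29   9   8   1   1   1]
 [  1 -99 -99 -99 -99  29  28  17   9   0   1   1]
 [  1 -99 -99 -99 -99  28  28  18   8   2   0   1]
 [  1 -99 -99 -99 -99  28 -99 -99   2   1   1   1]
 [  1 -99  76 -99 -99 -99 -99   1   1   1   1   1]
 [  1 -99 -99 -99 -99   0 -99 -99   1   1   1   1]
 [  1 -99 -99 -99 -99   0 -99 -99   1   0   1   1]]
t 11.85 pos [0.5532 0.039  0.0831] phi 22.61 tilt 0.01 deckXYh mm [28.5 28.6 14.8] F [-0.5  1.1  0.8] w 0.0004 j7 -1.55
alpha 9.2 r 32.8 b 23.7 tool F [-0.  -1.2 -0.8]
[0.04, 0.07, -0.02] 0.53
[0.05, 0.07, -0.01] 0.53
[0.05, 0.07, -0.01] 0.53
[0.04, 0.07, -0.01] 0.53
[0.04, 0.07, -0.01] 0.53
[0.04, 0.07, -0.01] 0.53
[0.04, 0.07, -0.01] 0.53
[0.04, 0.07, -0.01] 0.53
```

```bash
cat > ang.py <<'E'
from h import *
from scipy.optimize import minimize
def pts(cam,d,tool=True):
    P=cloud(cam,d);Q=(P-A)@np.stack([X,Y,Z],1)*1e3
    m=(d>0)&(np.hypot(Q[...,0],Q[...,1])<42)&(Q[...,2]>-6)&(Q[...,2]<33)
    if tool:
        s=telemetry.sense();T=(P-s["position"])@R.from_quat(s["tool_rot"]).as_matrix()*1e3
        m&=~((abs(T[...,0])<13)&(abs(T[...,1])<17.5)&(T[...,2]<4))
    return Q[m]
def err(q,k,ox,oy,oz):
    a=np.radians(120-30*k);X1,Y1=q[:,0]-ox,q[:,1]-oy
    x=X1*np.cos(a)+Y1*np.sin(a);y=-X1*np.sin(a)+Y1*np.cos(a)
    hw=np.where(x<17,8.5,8.5-2.5*(x-17)/17)
    sm=lambda v:1/(1+np.exp(-v/.8))
    bar=sm(np.minimum(np.minimum(x+17,34-x),hw-abs(y)));sk=sm(21.5-np.hypot(x,y))
    h=28*bar+(1-bar)*8.5*sk
    return np.minimum(abs(q[:,2]-oz-h),8).mean()
q0=pts("scene",np.load("scene0.npy"),False)
o=minimize(lambda v:err(q0,2,*v),[0,0,0],method="Nelder-Mead").x
o4=minimize(lambda v:err(q0,*v),[2,*o],method="Nelder-Mead").x
print("offset",o.round(1),"free start",o4.round(2))
d=np.mean([cams.read_camera("scene")[1] for _ in range(3)],0);q=pts("scene",d)
E=[(round(err(q,k,*o),3),round(float(k),1)) for k in np.arange(1.5,7,.1)];print("now",sorted(E)[:5],"at 3,4,5,6",[e for e,k in E if k in(3,4,5,6)],len(q))
E
python3 ang.py
```

```text
offset [-1.2  0.2  1.3] free start [ 1.99 -1.32 -0.39  1.29]
now [(np.float64(2.371), 3.8), (np.float64(2.392), 3.7), (np.float64(2.417), 3.6), (np.float64(2.471), 3.9), (np.float64(2.486), 3.5)] at 3,4,5,6 [np.float64(2.919), np.float64(2.573), np.float64(3.476), np.float64(3.478)] 273
```

>>> {"name": "arm_command", "arguments": {
  "slide": [
    [0.04,0.07,-0.01],
    [0,0,0],
    [0,0,0]
  ],
  "roll": [0.5,0,0]
}}

```text
time_s: 12.25
position: [0.5548, 0.0378, 0.0833]
tool_rot: [0.985, 0.175, -0.0, 0.0]
contact_force: [-0.2, 0.7, 0.4]
gripper_width: 0.0004
```

```bash
python3 ang.py; python3 q.py
```

```text
offset [-1.2  0.2  1.3] free start [ 1.99 -1.32 -0.39  1.29]
now [(np.float64(2.372), 4.2), (np.float64(2.406), 4.1), (np.float64(2.538), 4.3), (np.float64(2.54), 4.0), (np.float64(2.612), 4.4)] at 3,4,5,6 [np.float64(3.301), np.float64(2.54), np.float64(3.004), np.float64(3.418)] 269
t 12.4 pos [0.5548 0.0379 0.0833] phi 20.1 tilt 0.0 deckXYh mm [29.8 27.2 14.6] F [-0.5 -0.4  0.3] w 0.0006 j7 -1.59
alpha 6.7 r 32.8 b 23.5 tool F [-0.6  0.2 -0.3]
```

>>> {"name": "arm_command", "arguments": {
  "slide": [
    [0.04,0.07,-0.01],
    [0,0,0],
    [0,0,0]
  ],
  "roll": [0.5,0,0]
}}

```text
time_s: 12.65
position: [0.5563, 0.0365, 0.0835]
tool_rot: [0.988, 0.153, -0.0, 0.0]
contact_force: [0.6, -0.1, -0.1]
gripper_width: 0.0006
```

```bash
python3 ang.py; python3 q.py
```

```text
offset [-1.2  0.2  1.3] free start [ 1.99 -1.32 -0.39  1.29]
now [(np.float64(2.296), 4.1), (np.float64(2.315), 4.0), (np.float64(2.349), 4.2), (np.float64(2.426), 3.9), (np.float64(2.486), 4.3)] at 3,4,5,6 [np.float64(2.982), np.float64(2.315), np.float64(3.093), np.float64(3.371)] 268
t 12.8 pos [0.5563 0.0366 0.0835] phi 17.6 tilt 0.01 deckXYh mm [31.1 25.6 14.6] F [ 0.8  0.3 -0.2] w 0.0003 j7 -1.62
alpha 4.2 r 32.8 b 23.3 tool F [ 0.9 -0.   0.2]
```

The dial has snapped to mark 4 (fit 4.0–4.1). Now the last click.

```bash
python3 path.py -16 8 33 23.4 | tail -8
```

```text
[0.03, 0.06, -0.03] 0.51
[0.04, 0.06, -0.01] 0.51
[0.04, 0.06, -0.01] 0.51
[0.04, 0.06, -0.01] 0.51
[0.04, 0.06, -0.01] 0.51
[0.04, 0.06, -0.01] 0.51
[0.04, 0.06, -0.01] 0.51
[0.04, 0.06, -0.01] 0.51
```

>>> {"name": "arm_command", "arguments": {
  "slide": [
    [0.03,0.06,-0.01],
    [0.04,0.06,-0.01],
    [0.04,0.06,-0.01],
    [0.04,0.06,-0.01],
    [0.04,0.06,-0.01],
    [0,0,0]
  ],
  "roll": [0.5,0.5,0.5,0.5,0.5,0]
}}

```text
time_s: 13.3
position: [0.5623, 0.0308, 0.0846]
tool_rot: [0.999, 0.044, -0.0, -0.0]
contact_force: [-0.3, 1.4, -0.6]
gripper_width: -0.0001
```

>>> {"name": "arm_command", "arguments": {
  "slide": [
    [0.04,0.06,-0.01],
    [0.04,0.06,-0.01],
    [0,0,0]
  ],
  "roll": [0.5,0.5,0]
}}

```text
time_s: 13.55
position: [0.5645, 0.028, 0.0851]
tool_rot: [1.0, 0.001, -0.0, -0.0]
contact_force: [-0.2, 1.3, -0.7]
gripper_width: 0.0007
```

```bash
python3 ang.py; python3 q.py
```

```text
offset [-1.2  0.2  1.3] free start [ 1.99 -1.32 -0.39  1.29]
now [(np.float64(1.61), 4.3), (np.float64(1.623), 4.4), (np.float64(1.682), 4.2), (np.float64(1.738), 4.5), (np.float64(1.755), 4.1)] at 3,4,5,6 [np.float64(1.871), np.float64(1.807), np.float64(2.046), np.float64(2.434)] 212
t 13.7 pos [0.5646 0.0277 0.0852] phi 0.17 tilt 0.02 deckXYh mm [37.4 15.1 14.6] F [-1.2  1.8 -1.8] w 0.0004 j7 -1.86
alpha -13.2 r 33.0 b 23.2 tool F [-1.2 -1.8  1.8]
```

>>> {"name": "arm_command", "arguments": {
  "slide": [
    [0.04,0.06,-0.01],
    [0,0,0],
    [0,0,0]
  ],
  "roll": [0.5,0,0]
}}

```text
time_s: 13.95
position: [0.5659, 0.0256, 0.0856]
tool_rot: [1.0, -0.021, 0.0, 0.0]
contact_force: [0.3, 0.7, -0.7]
gripper_width: 0.0004
```

>>> {"name": "arm_command", "arguments": {
  "slide": [
    [0.04,0.06,0],
    [0,0,0],
    [0,0,0]
  ],
  "roll": [0.5,0,0]
}}

```text
time_s: 14.2
position: [0.5669, 0.0237, 0.0857]
tool_rot: [0.999, -0.042, 0.0, 0.0]
contact_force: [-0.7, 0.3, 0.1]
gripper_width: 0.0006
```

```bash
python3 ang.py; python3 q.py
```

```text
offset [-1.2  0.2  1.3] free start [ 1.99 -1.32 -0.39  1.29]
now [(np.float64(1.646), 4.9), (np.float64(1.669), 4.8), (np.float64(1.671), 5.0), (np.float64(1.672), 4.5), (np.float64(1.693), 4.6)] at 3,4,5,6 [np.float64(1.715), np.float64(1.844), np.float64(1.671), np.float64(2.128)] 210
t 14.35 pos [0.5668 0.024  0.0857] phi -4.9 tilt 0.03 deckXYh mm [38.8 10.9 14.7] F [ 0.1 -0.2 -0.8] w 0.0003 j7 -1.93
alpha -18.3 r 33.4 b 22.6 tool F [0.1 0.2 0.8]
```

>>> {"name": "arm_command", "arguments": {
  "slide": [
    [0.03,0.06,0],
    [0.03,0.05,0],
    [0,0,0]
  ],
  "roll": [0.5,0.4,0]
}}

```text
time_s: 14.6
position: [0.5681, 0.021, 0.0856]
tool_rot: [0.997, -0.083, 0.0, 0.0]
contact_force: [0.7, 0.6, -0.4]
gripper_width: 0.0005
```

```bash
python3 ang.py; python3 q.py
```

```text
offset [-1.2  0.2  1.3] free start [ 1.99 -1.32 -0.39  1.29]
now [(np.float64(1.574), 5.0), (np.float64(1.597), 4.5), (np.float64(1.612), 4.8), (np.float64(1.614), 4.3), (np.float64(1.634), 4.9)] at 3,4,5,6 [np.float64(1.739), np.float64(1.691), np.float64(1.574), np.float64(1.973)] 205
t 14.75 pos [0.5679 0.0214 0.0856] phi -9.37 tilt 0.01 deckXYh mm [39.2  8.1 14.5] F [-0.   0.6  0.3] w 0.0007 j7 -1.99
alpha -22.8 r 33.0 b 22.7 tool F [-0.1 -0.6 -0.3]
```

>>> {"name": "arm_command", "arguments": {
  "slide": [
    [0.03,0.05,0],
    [0,0,0],
    [0,0,0]
  ],
  "roll": [0.4,0,0]
}}

```text
time_s: 15.0
position: [0.5685, 0.02, 0.0856]
tool_rot: [0.995, -0.099, -0.0, 0.0]
contact_force: [1.0, 0.1, 0.8]
gripper_width: 0.0006
```

>>> {"name": "arm_command", "arguments": {
  "slide": [
    [0,-0.15,0],
    [0,-0.15,-0.1],
    [0,0,-0.8],
    [0,0,-1],
    [0,0,-1],
    [0,0,-1],
    [0,0,-1],
    [0,0,-0.5]
  ],
  "roll": [0,0,0,0,0,0,0,0]
}}

```text
time_s: 15.67
position: [0.5713, 0.0283, 0.2241]
tool_rot: [0.995, -0.099, 0.002, -0.0]
contact_force: [0.2, 0.0, -1.1]
gripper_width: 0.0005
```

```bash
python3 ang.py; python3 q.py
```

```text
offset [-1.2  0.2  1.3] free start [ 1.99 -1.32 -0.39  1.29]
now [(np.float64(2.822), 5.1), (np.float64(2.873), 5.2), (np.float64(2.922), 5.0), (np.float64(2.96), 5.3), (np.float64(3.003), 5.4)] at 3,4,5,6 [np.float64(3.703), np.float64(3.54), np.float64(2.922), np.float64(3.156)] 360
t 15.82 pos [0.5705 0.0279 0.2215] phi -11.4 tilt 0.13 deckXYh mm [ 78.2  14.  144.7] F [-0.1 -0.2 -0.4] w 0.0006 j7 -1.98
alpha -24.8 r 65.2 b 45.5 tool F [-0.1  0.2  0.4]
```

>>> {"name": "arm_command", "arguments": {
  "slide": [
    [-0.5,1,0],
    [-0.5,1,0],
    [-0.5,1,0],
    [-0.5,1,0],
    [-0.5,1,0],
    [-0.5,1,0],
    [-0.5,1,0],
    [-0.5,1,0]
  ],
  "roll": [0,0,0,0,0,0,0,0]
}}

```text
time_s: 16.48
position: [0.4303, -0.1492, 0.219]
tool_rot: [0.995, -0.099, -0.001, -0.0]
contact_force: [-0.2, 0.6, -0.2]
gripper_width: 0.0006
```

>>> {"name": "arm_command", "arguments": {
  "slide": [
    [-0.3,1,0],
    [-0.3,1,0],
    [-0.3,1,0],
    [-0.3,1,0],
    [0,0,0]
  ],
  "roll": [0,0,0,0,0]
}}

```text
time_s: 16.9
position: [0.3796, -0.2446, 0.2191]
tool_rot: [0.995, -0.103, -0.002, 0.0]
contact_force: [1.3, -0.5, 1.1]
gripper_width: 0.0006
```

```bash
python3 q.py; python3 n.py 6 | grep top
python3 - <<'E'
from h import *
im,d=cams.read_camera("top");np.save("top1.npy",d)
cv2.imwrite("pics/end.png",cv2.resize(im[190:265,190:315],None,fx=6.4,fy=6.4,interpolation=cv2.INTER_CUBIC))
i0=cv2.imread("pics/top0.png");df=cv2.absdiff(i0,im).max(2);df=cv2.medianBlur(df,5)
n,l,s,c=cv2.connectedComponentsWithStats((df>40).astype(np.uint8))
print([(s[i].tolist()) for i in range(1,n) if s[i][4]>25])
P=cloud("top",d)
for L in("tub","jar","mug","palette_knife","marker","tub_small"):
    r=regions_of("top",L)[0];m=r["mask"]&(d>0);print(L,round(r["conf"],2),np.median(P[m],0).round(3))
E
sed -i 's/^d=np.mean.*/d=np.load("top1.npy");q=pts("top",d)/' ang.py; python3 ang.py
```

```text
t 16.9 pos [ 0.3796 -0.2446  0.2191] phi -11.84 tilt 0.2 deckXYh mm [-161.3 -208.6  206.4] F [ 1.3 -0.5  1.1] w 0.0006 j7 -1.3
alpha -25.2 r -56.9 b -257.5 tool F [ 1.3  0.2 -1.1]
top -16 -9 before (np.int64(21), np.float64(8.3)) now (np.int64(18), np.float64(12.1))
top -9 -2 before (np.int64(20), np.float64(9.2)) now (np.int64(23), np.float64(11.4))
top 2 9 before (np.int64(21), np.float64(11.7)) now (np.int64(21), np.float64(8.0))
top 9 16 before (np.int64(25), np.float64(11.2)) now (np.int64(24), np.float64(8.3))
[[377, 254, 135, 130, 9361]]
tub 0.58 [0.675 0.127 0.141]
jar 0.68 [0.587 0.076 0.079]
mug 0.63 [0.603 0.342 0.041]
palette_knife 0.59 [0.417 0.003 0.004]
marker 0.64 [0.377 0.155 0.012]
tub_small 0.65 [ 0.695 -0.108  0.047]
offset [-1.2  0.2  1.3] free start [ 1.99 -1.32 -0.39  1.29]
now [(np.float64(2.215), 4.9), (np.float64(2.233), 4.8), (np.float64(2.242), 5.0), (np.float64(2.259), 5.1), (np.float64(2.307), 4.7)] at 3,4,5,6 [np.float64(3.217), np.float64(2.835), np.float64(2.242), np.float64(2.827)] 1021
```

View pics/end.png

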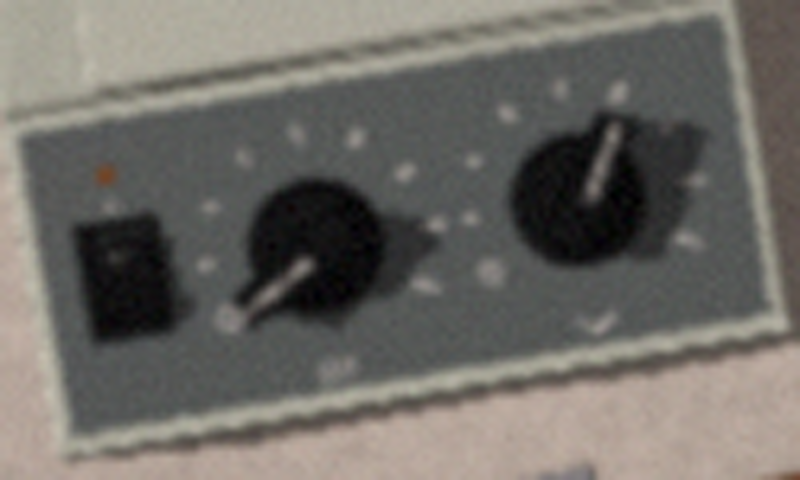

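The end view shows the speed pointer at (615,125) in line with mark 5 at (618,92). The heat pointer is still on its ring at (230,318), and the rocker at (125,278) has its near half up. The only large image change is the arm itself, so I'm handing in.

```bash
python3 -c "
from bench import ticket;print(ticket.finish_job())"
```

```text
the job is handed in; nothing more can be done
None
```

The stirrer is switched on, the speed dial stands at mark 5, and I handed the job in at about 17 s on the clock, with the arm clear of everything.

- **Rocker:** I pressed it first. It took about 4 N to snap over, then met its stop at about 15 N. Depth readings before and after show the near half raised and the far half down, so it is on.
- **Speed dial:** It started at mark 2. I pushed the nose clockwise with the closed fingertips, one click at a time, with forces of about 3 N. In the last picture the pointer lines up with mark 5. The depth fits gave 5.1 from the scene camera and 4.9 from the top camera.
- **Everything else:** The heat pointer is still on its off ring. The before-and-after comparison of the top view shows no change on the bench except the arm itself.

Two checks disagreed or were unclear:
- **Jar:** In the final check the network marked the stirrer instead of the jar. I relied on the picture comparison, which shows no change there.
- **Mid-turn angle:** The depth fit was unclear while the finger hid the nose, between 4.5 and 5 on the last click. It became clear once the finger was out of the way.

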